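# Gauge three bushed guide blocks and pull the rejects

### The arm

A 6-joint arm with a two-finger parallel gripper is mounted at the origin on a cart in front of the work surface, level with it; the furniture and walls round the work are solid. World frame = base frame: x ahead of the robot, y to its left, z up, the work surface at z = 0. Lengths are in m, angles in rad, forces in N, time in s.
With the tool pointing down it reaches from about 0.25 to 0.85 m from the base axis. Payload 12.5 kg.
Tool frame: the origin (TCP) lies midway between the tips of the shut fingers; the grasp point (between the pads) lies 19 mm behind it (robot.grip_depth is the distance from the TCP to the grasp point, in m); z points along the fingers, y is the line along which they close (so a half turn about z gives the same grasp; the last joint's range is limited). The gripper opens to 93 mm and grips with 3 to 60 N. Pads are 15 mm wide; open, the fingers measure 128 mm over their backs; the gripper's body (75 mm by 188 mm) begins 65 mm behind the grasp point.
Start: joints at [1.141, 0.351, 1.652, -0, 1.139, -0.085], TCP at [0.186, 0.518, 0.219] pointing down, gripper open.
Joint ranges: [-2.75, 2.75], [-0.79, 2.1], [0.01, 2.65], [-1.57, 4.71], [0.07, 3.14], [-2.87, 2.87]. Speed limits (rad/s): [2.22, 2.22, 2.79, 3.14, 3.14, 3.14].

### API

Orientations are given as a rotation vector (axis times angle).
In Python, from plant import robot gives the robot as it stands. Calls block until the motion is done:
- robot.move_ptp(position, orientation): joint-space move of the TCP to a pose.
- robot.line_to(position, rotation=None, v=0.15, guard=None): straight line of the TCP; rotation=None keeps the orientation; v is the mean speed in m/s. With guard (N) it stops when the force on the tool has changed by that much, and returns True; else False.
- robot.goto_joints(angles): joint-space move.
- robot.open_gripper() and robot.close_gripper(grasp_force=None): open the fingers fully, or close them until they stop; grasp_force is the grip in N (None keeps the last).
- robot.dwell(seconds).
- robot.solve_ik(position, orientation): joint angles nearest the present ones, or None.
- robot.camera(name): name is "scene" or "top" or "wrist"; returns the picture (420x560x3 uint8, red, green, blue); there is no depth.
- robot.get_calibration(name): a dict with "fx", "fy", "cx", "cy" (pixels), "R" (3x3) and "t" (3): a world point X has camera coordinates R X + t. Camera axes: x right, y down, z forward; pixel columns grow to the right and rows downward; lengths in m; the calibration is good to about 2 mm. The wrist camera is an equidistant fisheye: a pixel r from the principal point sees the ray r / f radians off the axis. A picture is of the moment at which its call begins: read the wrist's pose just before it. get_calibration takes no time and is no camera call; for the wrist camera it gives the pose at the moment of the call.
A pose or a line that the arm cannot do raises robot.IKError and nothing moves.
- robot.job_done(): hands the job in; it is judged then, once.
Readings, each from a call of its own:
- robot.current_time_s(): time.
- robot.current_qpos(): joint angles.
- robot.current_qd(): joint speeds.
- robot.current_joint_efforts(): joint torques, N m.
- robot.current_tcp_pos(): TCP position.
- robot.current_tool_rot(): TCP orientation.
- robot.current_contact_force(): force on the tool from outside, world axes, zero at the start.
- robot.current_ft_torque(): the same for the moment, N m.
- robot.current_gripper_width(): opening from 0.0 (shut) to 1.0 (fully open).
- robot.current_finger_force(): force on a finger pad.
Only numpy, scipy, OpenCV 4.12 (cv2) and the standard library are available. Lean on these libraries where they do the work, as an engineer would, in place of code of your own. Each camera call takes 0.05 s, during which the arm holds its last target. There are 200 camera calls.

### The job

One of these three bushed guide blocks is bored right: the thin GO end of the stepped pin gauge slips all the way in and the thicker NO-GO step stops at the mouth; of the others one is too tight and one so worn that the step drops in as well. Try the gauge in the bores with a light hand, never pressing with more than 30 N, leave it standing fully home in the good block where that block stands, and set the two rejects down flat in the red rework tray. Do not disturb the screw tin, the brush or the pencil.

Things in the scene. Friction and masses are not known exactly. Their poses are not given: they have to be found in the camera images.
- gauge: stepped go/no-go pin gauge upright in its stand. Origin: centre of the tip face; z up along the pin. From the tip: GO pin diameter 12, length 14 mm, 1.5 mm chamfer; NO-GO step diameter 16, from 14 to 26 mm, 1 mm chamfer; dark collar diameter 26, 26 to 30 mm; bright hexagonal handle, 16 mm across flats, 30 to 70 mm, red band. A pair of flats faces along its y. 0.12 kg
- stand: dark wooden gauge stand, 70 x 70 x 34 mm, fixed to the bench. Origin: centre of its underside. The gauge hangs in an upright hole in the middle of its top, diameter 19, 29 mm deep, with its collar resting on the top, so that its tip is 8 mm above the bench
- tray: shallow red rework tray, 130 (its x) x 160 (its y) x 22 mm high, wall and floor 3 mm, fixed to the bench, with room for two blocks side by side along its y. Origin: centre of its underside
- block_1: aluminium guide block, 44 (its x) x 60 (its y) x 36 mm high, 0.3 to 0.46 kg, loose on the bench. Origin: centre of its underside. In the middle of its top a captive brass bush, outer diameter 22, mouth 0.5 mm above the top, bore upright, 29 mm deep. The bush floats: its bore is up to 1.5 mm off the block's middle. The blocks look alike; their numbers tell nothing of the bores
- block_2: aluminium guide block, 44 (its x) x 60 (its y) x 36 mm high, 0.3 to 0.46 kg, loose on the bench. Origin: centre of its underside. Bushed as block_1. Of the three bushes one is tight (the GO pin stops at the mouth), one is right (the GO pin goes in 14 mm, until the NO-GO step meets the mouth), one is worn (the NO-GO step goes in too)
- block_3: aluminium guide block, 44 (its x) x 60 (its y) x 36 mm high, 0.3 to 0.46 kg, loose on the bench. Origin: centre of its underside. Bushed as block_1. The bores differ only inside, out of sight. A worn bush has about 1.2 mm of play all round the NO-GO step: well off centre the step may catch on its mouth until moved sideways or let go
- vice_bench: the wooden bench the blocks stand on, its top at height 0. On its left stands a vice up to 0.27 m high, at its right rear a tool chest 0.21 m high: swing over them. Bench, blocks and gauge are rigid: the gauge meeting a bush at 20 mm/s gives a brief peak of about 25 N, a slower touch less
- screw_box: green tin of screws, 80 x 110 x 28 mm, loose bystander. Origin: centre of its underside
- brush: dusting brush with wooden handle, 42 x 192 x 15 mm, loose bystander. Origin: centre of its underside
- pencil: red flat carpenter's pencil, 12 x 158 x 8 mm, loose bystander. Origin: centre of its underside
Not all that is in view belongs to the job. Leave any purple or yellow look-alike of the gauge alone.

How it is judged:
By the outcome, as a careful person would: the job done as asked, in the order asked, and still so for the second after the job is handed in, with the robot touching nothing.
It also fails if it takes over 72 s, if anything falls off the work surface, if the arm or the gripper's body presses on something with over 40 N, if the wrist force passes 120 N, or if a joint passes its speed limit or range.

## Working session

There is one attempt and no reset: what is moved stays moved. The work goes in short steps, each a Python script; the robot and the scene stay as the last script left them, time stands still between calls to the robot, and variables do not carry over. Pictures are saved under pics/ and viewed, at most 10 in all, crops included, and the job is handed in when it is done.

```bash
ls; mkdir -p pics
python3 - <<'E'
from plant import robot
import cv2, numpy as np
for n in ["top","scene"]:
    im=robot.camera(n); cv2.imwrite(f"pics/{n}0.png",im[:,:,::-1]); c=robot.get_calibration(n); print(n,{k:np.round(v,3).tolist() for k,v in c.items()})
print(robot.current_time_s(),robot.current_tool_rot())
E
```

```text
pics
top {'fx': 539.938, 'fy': 539.938, 'cx': 285.438, 'cy': 215.084, 'R': [[0.042, -0.999, -0.002], [-0.977, -0.041, -0.207], [0.207, 0.01, -0.978]], 't': [-0.132, 0.449, 1.541]}
scene {'fx': 388.926, 'fy': 388.926, 'cx': 277.181, 'cy': 205.764, 'R': [[-0.982, 0.187, 0.005], [0.147, 0.789, -0.596], [-0.116, -0.585, -0.803]], 't': [0.547, -0.194, 0.833]}
0.1 [-5.38881849e-01 -3.09475643e+00  1.58593234e-03]
```

View pics/top0.png

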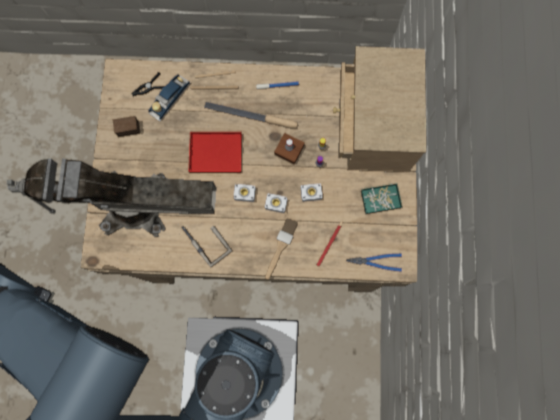

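View pics/scene0.png

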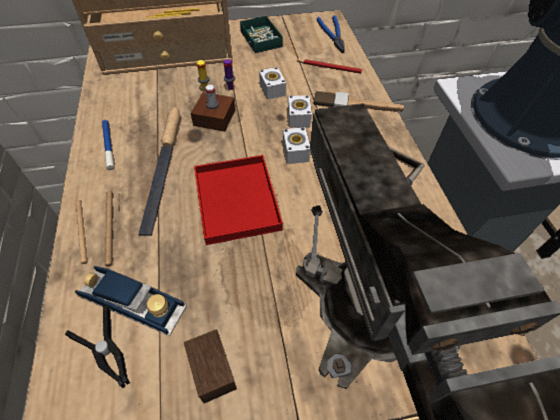

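The top view shows the stand at (290,148), the tray at (216,152) and the blocks at (245,192), (277,203) and (312,192). The brush is at (285,240), the pencil at (329,245) and the tin at (381,199). The yellow and purple look-alikes are at (323,143) and (320,160). I'll take coarse positions from this view, then wrist pictures.

```bash
cat > h.py <<'E'
from plant import robot
import cv2, numpy as np
from scipy.spatial.transform import Rotation as Ro
def ray(cal,uv,fish=False):
    d=(np.asarray(uv,float)-[cal["cx"],cal["cy"]])/[cal["fx"],cal["fy"]]
    if fish:
        th=np.linalg.norm(d); v=np.r_[d/max(th,1e-9)*np.sin(th),np.cos(th)]
    else: v=np.r_[d,1]
    R=np.array(cal["R"]); return -R.T@np.array(cal["t"]), R.T@v
def onz(cal,uv,z,fish=False):
    c,v=ray(cal,uv,fish); return (c+v*(z-c[2])/v[2])[:2]
def proj(cal,X,fish=True):
    p=np.array(cal["R"])@X+np.array(cal["t"])
    if fish:
        r=np.linalg.norm(p[:2]); d=p[:2]/max(r,1e-9)*np.arctan2(r,p[2])
    else: d=p[:2]/p[2]
    return d*[cal["fx"],cal["fy"]]+[cal["cx"],cal["cy"]]
def rot(yaw):  # tool down; tool y axis at angle yaw in world
    y=np.array([np.cos(yaw),np.sin(yaw),0]); z=np.array([0,0,-1.]); x=np.cross(y,z)
    return Ro.from_matrix(np.c_[x,y,z]).as_rotvec()
E
python3 - <<'E'
from h import *
c=robot.get_calibration("top")
for n,p,z in [("stand",(290,148),.034),("gauge",(289,142),.078),("tray",(216,152),.02),("b1",(245,192),.036),("b2",(277,203),.036),("b3",(312,192),.036),("yel",(323,143),.07),("pur",(320,160),.07),("brush",(287,233),.01),("pencil",(329,245),0),("tin",(381,199),.028),("visejaw",(214,195),.15),("chest",(345,160),.1)]: print(n,onz(c,p,z).round(3))
im=cv2.imread("pics/top0.png")
w=robot.get_calibration("wrist"); R=np.array(w["R"]); C=-R.T@w["t"]; T=Ro.from_rotvec(robot.current_tool_rot()).as_matrix()
print("cam in tool",(T.T@(C-robot.current_tcp_pos())).round(3),(T.T@R.T).round(2).tolist(),w["fx"],w["cx"],w["cy"])
robot.move_ptp([0.42,-0.03,0.30],rot(np.pi/2))
w=robot.get_calibration("wrist"); im=robot.camera("wrist"); cv2.imwrite("pics/w1.png",im[:,:,::-1])
import pickle; pickle.dump(w,open("w1.pkl","wb"))
print(robot.current_time_s(),robot.current_qpos())
E
```

```text
stand [ 0.666 -0.118]
gauge [ 0.669 -0.115]
tray [0.648 0.108]
b1 [0.522 0.011]
b2 [ 0.492 -0.086]
b3 [ 0.53  -0.189]
yel [ 0.673 -0.216]
pur [ 0.62  -0.209]
brush [ 0.407 -0.12 ]
pencil [ 0.378 -0.247]
tin [ 0.519 -0.397]
visejaw [0.481 0.086]
chest [ 0.613 -0.279]
cam in tool [ 0.081  0.002 -0.165] [[0.0, -0.96, -0.29], [1.0, 0.0, 0.0], [-0.0, -0.29, 0.96]] 325.19226210127806 283.5427478651172 209.5774403955043
2.3 [-1.80868295e-01  2.54994195e-02  1.84559289e+00  9.88877517e-05
  1.27067770e+00 -1.75239215e+00]
```

View pics/w1.png

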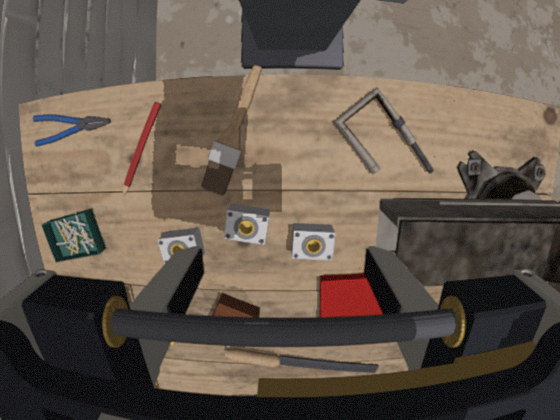

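The wrist picture shows blocks at (247,226), (314,243) and (179,245), and the vice beam beside the left one, so I'll keep the closing axis near world x. Next come equal-offset wrist pictures of the gauge and each block, so that calibration bias cancels.

Run:
```python
from h import *
import pickle
yaw=np.radians(-150); off=0.081*np.array([-np.sin(yaw),np.cos(yaw)])
S=[]
for n,p in [("g",(.668,-.115)),("b3",(.53,-.189)),("b2",(.492,-.086)),("b1",(.522,.011))]:
    robot.move_ptp(np.r_[np.array(p)-off,.22],rot(yaw)); robot.dwell(.1)
    w=robot.get_calibration("wrist"); im=robot.camera("wrist"); S.append((n,w,im))
    u,v=proj(w,np.r_[p,.036]); print(n,u,v,robot.current_tcp_pos().round(4),robot.current_time_s())
pickle.dump(S,open("s.pkl","wb"))
out=[]
for n,w,im in S:
    u,v=proj(w,np.r_[{"g":(.668,-.115),"b3":(.53,-.189),"b2":(.492,-.086),"b1":(.522,.011)}[n],.036]).astype(int)
    M=np.float32([[2,0,200-2*u],[0,2,150-2*v]]); out.append(cv2.warpAffine(im,M,(400,300)))
cv2.imwrite("pics/mos.png",np.vstack([np.hstack(out[:2]),np.hstack(out[2:])])[:,:,::-1])
```

```text
g 284.7291948860893 112.82709885125452 [ 0.6275 -0.0449  0.2201] 5.9583
b3 286.0237487977724 113.18932148472145 [ 0.4906 -0.1184  0.2199] 6.7833
b2 285.1254419130829 113.46905380922729 [ 0.4521 -0.0164  0.2199] 7.45
b1 284.14434558682484 113.57096042116497 [0.4815 0.0801 0.2199] 8.0917
```

View pics/mos.png

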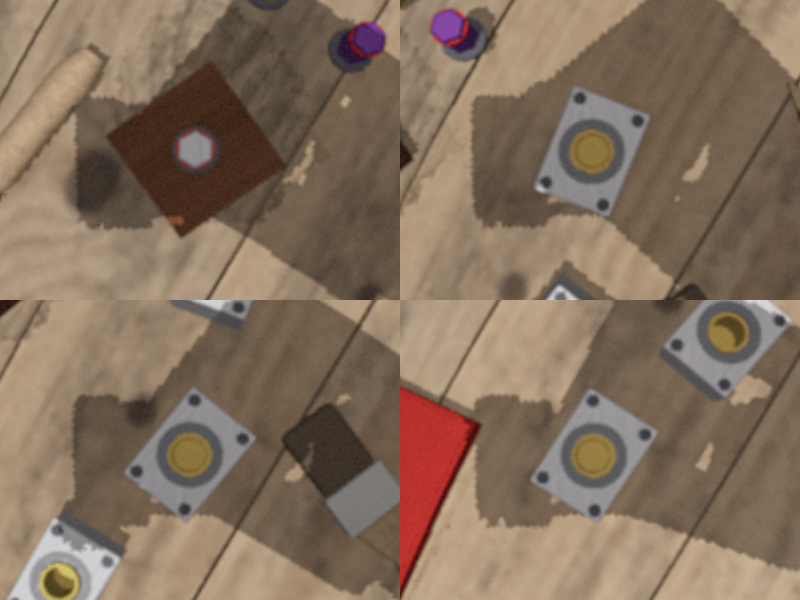

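The mosaic shows each brass bush near its crop centre: block_3 at (592,152), block_2 at (190,455), block_1 at (592,456). The gauge's hex top is at (195,149), with a pair of flats facing left and right, roughly along the tool's y. The brush head is at (335,440), near block_2.

```bash
cat > meas.py <<'E'
from h import *
def near(mask,c):
    n,l,st,ce=cv2.connectedComponentsWithStats(mask.astype(np.uint8)); 
    k=[i for i in range(1,n) if st[i,4]>30]; i=min(k,key=lambda i:np.hypot(*(ce[i]-c))); return (l==i).astype(np.uint8),ce[i],st[i,4]
def big(im,w,p,z,s=4,h=45):   # enlarged crop; returns picture and map back to pixels
    u,v=np.round(proj(w,np.r_[p,z])).astype(int)
    c=cv2.resize(im[v-h:v+h,u-h:u+h],None,fx=s,fy=s,interpolation=cv2.INTER_CUBIC)
    return c,lambda q:(np.asarray(q)+.5)/s-.5+[u-h,v-h]
def quad(m,back,w,z):
    cn=max(cv2.findContours(m,0,2)[0],key=cv2.contourArea)
    P=np.array([onz(w,back(q),z,True) for q in cv2.convexHull(cn)[:,0]])*1000
    r=cv2.minAreaRect(P.astype(np.float32)); return P,r
def block(im,w,p,k=0):
    c,back=big(im,w,p,.036); h=cv2.cvtColor(c,cv2.COLOR_RGB2HSV); mid=np.array([180,180])
    m,ce,a=near(cv2.morphologyEx(((h[...,1]>95)&(h[...,2]>50)).astype(np.uint8),cv2.MORPH_OPEN,np.ones((5,5))),mid)
    cn=max(cv2.findContours(m,0,2)[0],key=cv2.contourArea); e=cv2.minEnclosingCircle(cn)
    hull=cv2.moments(cv2.convexHull(cn)); ce=np.array([hull["m10"],hull["m01"]])/hull["m00"]
    bush=onz(w,back(ce),.0365,True)
    g=(h[...,1]<45)&(h[...,2]>60); g=cv2.morphologyEx(g.astype(np.uint8),cv2.MORPH_CLOSE,np.ones((9,9)));g=cv2.morphologyEx(g,cv2.MORPH_OPEN,np.ones((25,25)))
    g,_,_=near(g,mid); P,r=quad(g,back,w,.036)
    return bush,r,e[1]*2/4
E
python3 - <<'E'
from meas import *
import pickle
S={n:(w,im) for n,w,im in pickle.load(open("s.pkl","rb"))}
for n,p in [("b1",(.522,.011)),("b2",(.492,-.086)),("b3",(.53,-.189))]:
    w,im=S[n]; b,r,d=block(im,w,p); print(n,"bush",b.round(4),"rect",np.round(r[0],1),np.round(r[1],1),round(r[2],1),"dpx",round(d,1))
w,im=S["g"]; p=(.668,-.115)
c,back=big(im,w,p,.05); h=cv2.cvtColor(c,cv2.COLOR_RGB2HSV)
ct=proj(w,np.r_[p,.078]); 
m=((h[...,1]<50)&(h[...,2]>130)).astype(np.uint8); m=cv2.morphologyEx(m,cv2.MORPH_OPEN,np.ones((7,7)))
m,ce,a=near(m,np.array([180,180])); P,r=quad(m,back,w,.078)
q=P-P.mean(0); mo=cv2.moments(P.astype(np.float32)); g=[mo["m10"]/mo["m00"],mo["m01"]/mo["m00"]]
ang=np.radians(np.arange(0,60,1)); wid=lambda a:np.ptp(q@[np.cos(a),np.sin(a)])
s=[sum(wid(a+k*np.pi/3) for k in range(3)) for a in ang]
print("gauge",np.round(g,1),"flat dir deg mod60",np.argmin(s),min(s)/3,max(s)/3)
m=((h[...,0]<14)&(h[...,1]>95)&(h[...,2]<120)).astype(np.uint8); m=cv2.morphologyEx(m,cv2.MORPH_OPEN,np.ones((9,9)));m=cv2.morphologyEx(m,cv2.MORPH_CLOSE,np.ones((41,41)))
P,r=quad(m,back,w,.034); print("stand",np.round(r[0],1),np.round(r[1],1),r[2])
# tray, two ways
c=robot.get_calibration("top"); im=cv2.imread("pics/top0.png"); h=cv2.cvtColor(im,cv2.COLOR_BGR2HSV)
m=(((h[...,0]<8)|(h[...,0]>172))&(h[...,1]>150)&(h[...,2]>60)).astype(np.uint8); m,_,_=near(m,np.array([216,152]))
cn=cv2.findContours(m,0,2)[0][0]; P=np.array([onz(c,t[0],.022) for t in cn])*1000; r=cv2.minAreaRect(P.astype(np.float32)); print("tray",np.round(r[0],1),np.round(r[1],1),r[2])
E
```

```text
b1 bush [0.5241 0.0147] rect [524.1  14.7] [60.4 44.7] 86.9 dpx 22.3
b2 bush [ 0.4961 -0.0815] rect [496.1 -81.5] [60.5 44.5] 80.8 dpx 22.6
b3 bush [ 0.5338 -0.1864] rect [ 533.9 -185.9] [44.7 61. ] 8.1 dpx 22.4
gauge [ 671.5 -114.5] flat dir deg mod60 28 13.636747204242639 15.0117484920367
stand [ 672.  -114.2] [77.6 76.8] 65.62382507324219
tray [648.9 111.3] [128.5 158.9] 1.7944940328598022
```

```bash
cat > t.py <<'E'
from h import *
YAW=np.radians(-150); TT=.033   # TCP above tip
MOUTH=.0365
def f(): return np.array(robot.current_contact_force()).round(1)
def test(xy,v=.012,g=6):
    "lower the tip from 5 mm above the mouth; returns depth below the mouth"
    f0=f(); hit=robot.line_to([*xy,MOUTH-.0262+TT],v=v,guard=g)
    p=np.array(robot.current_tcp_pos()); d=MOUTH-(p[2]-TT)
    print("hit",hit,"depth mm",round(d*1e3,2),"xy",p[:2].round(4),"dF",f()-f0,"t",robot.current_time_s()); return d
E
python3 - <<'E'
from t import *
g=np.array([.6715,-.1145])
robot.move_ptp([*g,.12],rot(YAW)); robot.line_to([*g,.008+TT],v=.15)
f0=f(); robot.close_gripper(40); robot.dwell(.1); print("grasp",robot.current_gripper_width()*93,robot.current_finger_force(),f0,f(),robot.current_tcp_pos())
robot.line_to([*g,.11],v=.12); f1=f(); print("lift",f1,robot.current_finger_force())
b=np.array([.4961,-.0815])
robot.move_ptp([*b,.11],rot(YAW)); robot.line_to([*b,MOUTH+.005+TT],v=.12); print(f(),robot.current_tcp_pos())
test(b)
E
```

```text
grasp 17.999185967714645 40.000086980871856 [-0.7  0.6  0.4] [-0.3 -0.4  0.8] [ 0.67144063 -0.11455304  0.0409842 ]
lift [-0.8  0.3 -2. ] 39.99966815114021
[ 0.3 -0.3 -2. ] [ 0.49660524 -0.08162816  0.07435143]
hit False depth mm 26.08 xy [ 0.4962 -0.0815] dF [-2.1 -0.3  3. ] t 15.8083
```

Block_2 takes the step too, so it is the worn one. Next is block_3.

Run:
```python
from t import *
b=np.array([.4961,-.0815]); robot.line_to([*b,.085],v=.12); print(f())
b=np.array([.5338,-.1864]); robot.line_to([*b,.085],v=.15); robot.line_to([*b,MOUTH+.004+TT],v=.1); d=test(b)
if d>.010:
    p=np.array(robot.current_tcp_pos()); robot.line_to(p+[0,0,.001],v=.02)
    for s in [1,-1]:
        q=p+[0,0,.001]; h=robot.line_to(q+[0,.002*s,0],v=.008,guard=4); print(s,h,(np.array(robot.current_tcp_pos())-p).round(4),f())
        robot.line_to(q,v=.02)
```

```text
[ 0.2 -0.4 -1.8]
hit True depth mm 14.15 xy [ 0.5335 -0.1867] dF [-1.8 -2.   8.4] t 18.9583
1 False [-0.      0.0021  0.0009] [-0.5 -0.4 -2. ]
-1 False [-0.     -0.0019  0.001 ] [ 0.7  2.4 -0.2]
```

Block_3 stopped at 14.15 mm while block_2 took 26 mm, so block_3 is right and block_1 is tight by elimination. I'll seat the gauge, let go, and take a picture to check it. I'll also estimate the vice beam's height for block_1's clearance.

Run:
```python
from t import *
from meas import block
import pickle
p=np.array(robot.current_tcp_pos()); h=robot.line_to(p-[0,0,.0025],v=.01,guard=4); print(h,MOUTH-(robot.current_tcp_pos()[2]-TT),f())
robot.line_to(np.array(robot.current_tcp_pos())+[0,0,.0003],v=.02)
robot.open_gripper(); p=np.array(robot.current_tcp_pos()); robot.line_to([*p[:2],.18],v=.2)
yaw=0.; S=[]
# look with camera between block_3 and block_2, then over block_2/1
for xy in [(.53,-.22),(.51,-.11)]:
    robot.move_ptp([*xy,.20],rot(yaw)); robot.dwell(.1); w=robot.get_calibration("wrist"); im=robot.camera("wrist"); S.append((w,im))
pickle.dump(S,open("s2.pkl","wb")); print(robot.current_time_s())
cv2.imwrite("pics/m2.png",np.hstack([cv2.resize(i,(400,300)) for _,i in S])[:,:,::-1])
c=robot.get_calibration("top"); w1=pickle.load(open("w1.pkl","rb"))
for z in [.05,.1,.15,.2]: print(z,onz(c,(215,195),z).round(3),onz(w1,(397,240),z,True).round(3),onz(w1,(381,225),z,True).round(3))
```

```text
True 0.014196123257552637 [-0.5  0.8  5.6]
26.125
0.05 [0.505 0.098] [0.511 0.135] [0.487 0.108]
0.1 [0.493 0.09 ] [0.49  0.116] [0.47  0.092]
0.15 [0.481 0.083] [0.469 0.096] [0.452 0.075]
0.2 [0.469 0.076] [0.449 0.076] [0.434 0.059]
```

View pics/m2.png

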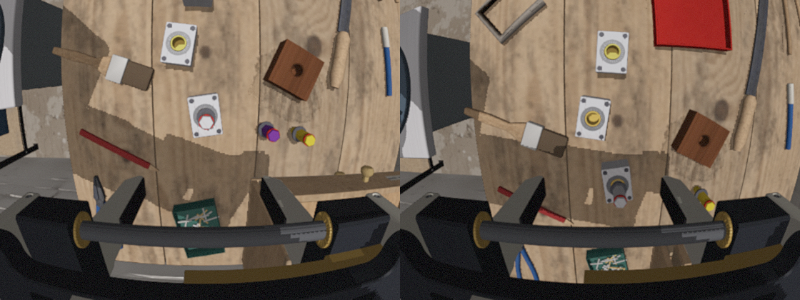

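The gauge stands in block_3 at (205,118), the stand is empty at (297,70), and block_2 is at (180,43). The vice beam is close and high beside block_1, so I'll grip block_1 skewed with the camera turned away from it. Both blocks go in crosswise at ±48 mm along the tray's y, with the fingertips above the walls. Block_2 goes first.

```bash
cat > pp.py <<'E'
from t import *
H=.0215; TC=np.array([.6489,.1113]); TY=np.array([-.031,.9995]); PY=np.radians(-88.2)
def pick(xy,yaw):
    robot.move_ptp([*xy,.11],rot(yaw)); robot.line_to([*xy,H],v=.15); robot.close_gripper(60); robot.dwell(.1)
    print("grasp",robot.current_gripper_width()*93,robot.current_finger_force(),f(),robot.current_time_s())
def place(off):
    xy=TC+off*TY; p=robot.current_tcp_pos(); robot.line_to([*p[:2],.12],v=.2); print("lift",f())
    robot.move_ptp([*xy,.12],rot(PY)); robot.line_to([*xy,H+.009],v=.15)
    h=robot.line_to([*xy,H+.0022],v=.02,guard=5); print("down",h,robot.current_tcp_pos(),f())
    robot.open_gripper(); robot.line_to([*xy,.13],v=.2); print(f(),robot.current_time_s())
E
python3 - <<'E'
from pp import *
pick(np.array([.4961,-.0815]),np.radians(-9.2)); place(.048)
E
```

```text
grasp 43.17327903813473 59.998056292533875 [-0.2  0.4 -0.1] 28.2667
lift [ 0.9 -0.2 -3.9]
down True [0.6477928  0.15933147 0.02452416] [0.1 0.1 4.6]
[-0.8  0.1 -0.2] 33.2417
```

Block_2 is down. Now block_1.

Run:
```python
from pp import *
robot.move_ptp([.60,.02,.15],rot(np.radians(-120)))
pick(np.array([.5241,.0147]),np.radians(-160)); 
w=robot.current_gripper_width()*93
if 41<w<45.5: place(-.048)
```

```text
grasp 51.528983369508374 48.78904888406396 [-1.8  0.1  2.9] 36.175
```

The block jammed at the skew (51.5 mm). I'll use this hold to slide it clear of the vice and turn it, then grip it again squarely.

Run:
```python
from pp import *
import pickle
xy=np.array([.524,-.02])
robot.line_to([*xy,H+.0003],rotation=rot(np.radians(-130)),v=.04); print(f(),robot.current_gripper_width()*93)
robot.open_gripper(); robot.line_to([*xy,.12],v=.2)
yaw=np.radians(-150); off=0.081*np.array([-np.sin(yaw),np.cos(yaw)])
robot.move_ptp([*(xy-off),.2],rot(yaw)); robot.dwell(.1)
w=robot.get_calibration("wrist"); im=robot.camera("wrist"); pickle.dump((w,im),open("s3.pkl","wb"))
from meas import block
print(block(im,w,xy)); print(robot.current_time_s())
u,v=np.round(proj(w,np.r_[xy,.036])).astype(int); cv2.imwrite("pics/c3.png",cv2.resize(im[max(v-80,0):v+80,u-110:u+110,::-1],None,fx=2,fy=2))
```

```text
[-0.3 -0.5 -2.4] 51.783274977444435
(array([ 0.52512185, -0.01952971]), ((525.0742797851562, -19.67410659790039), (44.550025939941406, 60.08063507080078), 28.2667293548584), 23.91971206665039)
39.3583
```

View pics/c3.png

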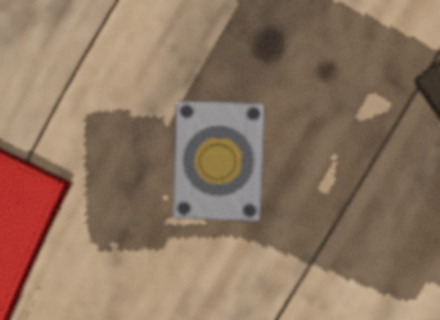

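Block_1 now stands flat and clear at (219,160) in the crop, with its short axis at 28.3°, so I can grip it squarely at a yaw of -151.7°.

Run:
```python
from pp import *
pick(np.array([.5251,-.0197]),np.radians(-151.7)); 
w=robot.current_gripper_width()*93
if 41<w<45.5:
    place(-.048)
    robot.move_ptp([.45,.0,.30],rot(np.radians(-88.2))); robot.dwell(.1)
    cv2.imwrite("pics/end.png",np.hstack([cv2.resize(robot.camera("wrist"),(400,300)),cv2.resize(robot.camera("scene")[20:260,60:380],(400,300))])[:,:,::-1]); print(robot.current_time_s())
```

```text
grasp 43.41045074097704 59.99960660934448 [-2.9 -1.4  1.1] 41.5917
lift [-0.6 -0.  -5.5]
down True [0.65076476 0.06334762 0.02448503] [-0.5  0.8  4.7]
[-0.  -0.2 -0.4] 45.8917
47.1417
```

View pics/end.png

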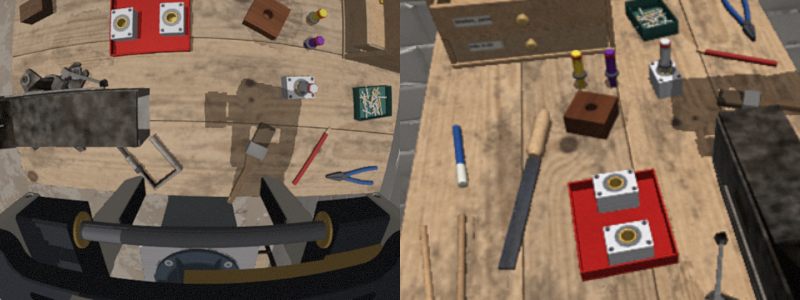

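Both rejects lie flat in the tray at (615,188) and (628,238). The gauge stands upright in block_3 at (665,60), and the tin, brush and pencil haven't moved. I'm handing in.

```bash
python3 -c "
from plant import robot
print(robot.job_done())"
```

```text
the job is handed in; nothing more can be done
None
```

The job is handed in at about 47 s: the gauge stands home in block_3 (GO pin in 14.2 mm, NO-GO step at the mouth), and block_2 (worn, tested) and block_1 (tight by elimination, never gauged) lie flat in the red tray.

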